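Clamp the valve body and start its threaded plug

ROBOT

A 7-joint arm with a two-finger parallel gripper is mounted at the origin on the work surface. World frame = base frame: x ahead of the robot, y to its left, z up, the work surface at z = 0. Lengths are in m, angles in rad, forces in N, time in s.
With the tool pointing down it reaches from about 0.4 to 0.9 m from the base axis. Payload 5.5 kg.
Tool frame: the origin (TCP) lies midway between the tips of the shut fingers; the grasp point (between the pads) lies 19 mm behind it; z points along the fingers, y is the line along which they close (so a half turn about z gives the same grasp; the last joint's range is limited). The gripper opens to 85 mm and grips with 20 to 120 N. Pads are 22 mm wide; open, the fingers measure 114 mm over their backs; the gripper's body (76 mm by 85 mm) begins 54 mm behind the grasp point. The pads swing forward as they close: fully open they stand 13 mm farther back than shut.
Start: joints at [1.414, 0.501, -0.427, 1.55, 0.221, 1.138, -0.21], TCP at [0.265, -0.594, 0.231] pointing down, gripper open.
Joint ranges: [-2.88, 2.88], [-0.31, 2.03], [-1.54, 1.56], [0.2, 2.42], [-1.41, 4.55], [0.19, 2.02], [-2.57, 2.57]. Speed limits (rad/s): [2.57, 2.57, 3.14, 3.14, 3.14, 3.14, 3.14].

INTERFACE

Orientations are given as a unit quaternion [w, x, y, z].
In Python, from plant import ctrl gives the robot as it stands.
- The arm moves only by the shell command python3 -m inch 'ROWS'. ROWS is JSON, a list of rows, each a list of 3 entries, a list of its own where there are three numbers: the opening, from 0 (shut) to 1 (fully open), then the shift along the tool's x, y, z in m, then the turn, a rotation vector about the tool's x, y, z in rad. A call has exactly 8 rows; each row is the pose to reach, as a shift and turn from the pose commanded when the call began, along the tool's axes at that moment; what a row does not reach only later rows make up. A row lasts 1/10 s, in which the tool goes at most 50 mm and 8.59 degrees, less where a joint would pass 70% of its speed; a pose out of reach is approached as far as the arm can. A call with a gripper value outside its range is refused whole. The fingers move at their own pace and stop on an object; the grip force is fixed at half the most. Time passes only in rows, so rows that repeat a pose let the fingers close, or fill a call up. It gives the time, the measured TCP pose, the force, the opening and the grip force at its end, in the units of the state.
- ctrl.observe(): the state, without advancing time (a new reading comes with each control period).
- ctrl.get_image(name): name is "scene" or "top" or "wrist"; returns a dict with "image" (384x512x3 uint8, red, green, blue), "z_map" (384x512 float32, m along the optical axis (not along the pixel's ray), 0 where there is no reading), "fx", "fy", "cx", "cy" (pixels), "R" (3x3) and "t" (3): a world point X has camera coordinates R X + t; the wrist camera has in their place "mount" (4x4, takes a point from camera to tool coordinates, whose origin is the TCP and whose axes are the flange's). Camera axes: x right, y down, z forward; pixel columns grow to the right and rows downward; lengths in m; the calibration is good to about 2 mm. A picture is of the moment at which its call begins: read the wrist's pose just before it.
- ctrl.job_done(): hands the job in; it is judged then, once.
The state is a dict: "time_s": time; "q": joint angles; "joint_velocities": joint speeds; "joint_torque": joint torques, N m; "tcp_pos": TCP position; "eef_rot": TCP orientation; "force": force on the tool from outside, world axes, zero at the start; "ft_torque": the same for the moment, N m; "opening": finger opening in m; "grasp_force": force on a finger pad.
Only numpy, scipy, OpenCV 4.12 (cv2) and the standard library are available. Lean on these libraries where they do the work, as an engineer would, in place of code of your own. Each camera call takes 0.05 s, during which the arm holds its last target. There are 200 camera calls.

TASK

Push the sliding jaw of the work holder fully home against the round valve body, then swing the latch lever a quarter turn so that it locks behind the jaw. Then start the big plug that stands in the valve body: turn it backward (counter-clockwise from above) until you feel it drop off the start of the thread, then turn it forward (clockwise) one full turn from there. Finish while still gripping the plug's bar at that point, holding it there with jaw and lever still locked, and leave the loose things around alone.

Things in the scene. Friction and masses are not known exactly. Their poses are not given: they have to be found in the camera images.
- fixture: The work holder, fixed to the table: aluminium plate 200 x 270 x 15 mm, z up, x about away from the robot (turned up to 0.45 rad). Origin on the table surface. In its frame, mm: round steel valve body (64 across, rim 52 above the table) centred at (0, -30); the jaw slides toward it along -y from the +y side; lever pivot upright at (-45, 45.5); loose spare parts up to 22 high near x = 72.
- jaw (a joint): Position (m) of the sliding jaw, a steel block 60 mm (across) x 30 mm x 31 mm whose top is 50 mm above the table. Grows as the jaw is pushed along the plate's -y toward the valve body; 0.045 is fully home (hard stop). Starts 15 to 45 mm short of home. Friction about 3 N; it stays where it is left.
- jaw_rear (a point): Centre of the jaw's rear face (60 mm wide, 31 mm high, faces the plate's +y), the place to push; 34.5 mm above the table. The plate behind it is free, at 15 mm above the table.
- lever (a joint): Angle (rad) of the latch lever about its upright pivot; grows clockwise from above. At 0 its handle points along the plate's -x (toward the robot); starts at -0.5 to 0.1. At 1.57 (hard stop) the handle points along the plate's +y and its nose lies behind the jaw: locked. The nose strikes the jaw if that is not home. Friction 0.08 N m; it stays where it is left.
- lever_pin (a point): Middle of the lever's handle pin: an upright black round pin of 14 mm diameter and 36 mm height at the end of the lever, 60 mm from the pivot. This point is 70 mm above the table, the pin's top 88 mm, the flat lever arm under it ends 52 mm above the table.
- plug_head: Head of the 0.4 kg steel plug in the valve body. Origin on the turning axis, at the centre of its grip: a flat upright bar 44 mm long (own x), 12 thick (own y), 25 high, over a round flange 48 across and 6 thick that begins 12 mm below the origin. Origin about 85 mm above the table at first. The plug sinks by its weight unless a tight grip holds it up; it cannot be tilted or lifted out.
- plug_turn (a joint): Angle (rad) of the plug, grows forward (clockwise from above). At 0 the bar is parallel to the plate's x. Starts at 0.5 to 1.4, resting on the first thread flight. Turned backward to about 0 it loses its support and drops 6 mm; backward turning ends at a stop at -0.6, where it also drops once the grip is eased. Turns with about 0.02 N m and stays where it is left.
- plug_depth (a joint): How far (m) the plug has sunk; 0 with the plug's thread on the highest point of the thread. 6 mm single right-hand pitch: it rises 6 mm per turn backward, drops 6 mm at the thread start, and from there sinks 6 mm per turn forward (about 0.012 after the drop and one turn forward; the thread has 1.4 mm of play, so a tight grip can hold it that much higher).
- spare_plug: small loose steel plug lying on the plate, 34 mm wide, 22 mm high, leave alone; origin under its centre
- seal_ring: loose brass ring on the plate, 38 mm wide, 8 mm high, leave alone; origin under its centre
- loupe: black eye loupe, 42 mm wide, 40 mm high, leave alone; origin under its centre
- driver: screwdriver lying on the table, 160 mm long, leave alone; origin at its underside
- oil_jar: amber glass jar, 48 mm wide, 55 mm high, leave alone; origin under its centre
- gauge_block: steel gauge cylinder, 32 mm wide, 50 mm high, leave alone; origin under its centre
- parts_dish: shallow steel dish, 90 mm wide, 18 mm high, leave alone; origin under its centre

How it is judged:
By the outcome, as a careful person would: the job done as asked, in the order asked, and still so for the second after the job is handed in, while the arm keeps its last pose, push and grip.
It also fails if it takes over 72 s, if anything falls off the work surface, if the arm or the gripper's body presses on something with over 40 N, if the wrist force passes 120 N, or if a joint passes its speed limit or range.

## Working session

There is one attempt and no reset: what is moved stays moved. The work goes in short steps, Python scripts to look and compute and a shell command to move; the robot and the scene stay as the last step left them, time stands still between calls to the robot, and variables do not carry over. Pictures are saved under pics/ and viewed, at most 10 in all, crops included, and the job is handed in when it is done.

```bash
mkdir -p pics; ls; python3 - <<'E'
from plant import ctrl
import cv2,numpy as np
s=ctrl.observe(); print({k:np.round(v,3).tolist() for k,v in s.items()})
a=[]
for n in("top","scene"):
    d=ctrl.get_image(n); np.savez(f"pics/{n}0.npz",**d); cv2.imwrite(f"pics/{n}0.png",d["image"][:,:,::-1]); print(n,d["fx"],d["cx"],d["cy"],np.round(d["R"],3).tolist(),np.round(d["t"],3))
E
```

```text
pics
{'time_s': 0.0, 'q': [1.414, 0.502, -0.427, 1.551, 0.221, 1.138, -0.21], 'joint_velocities': [0.0, -0.001, -0.001, -0.001, -0.0, -0.001, 0.0], 'joint_torque': [0.0, -56.953, -5.816, -28.094, 0.011, 0.012, 0.0], 'tcp_pos': [0.265, -0.593, 0.23], 'eef_rot': [-0.001, 0.978, 0.208, -0.0], 'force': [0.894, -0.065, 0.544], 'ft_torque': [-0.021, -0.045, -0.001], 'grasp_force': 0.0, 'opening': 0.085}
top 418.08031307432094 256.8441407244403 191.9364929311345 [[-0.01, -1.0, -0.013], [-0.992, 0.011, -0.122], [0.123, 0.011, -0.992]] [-0.005  0.484  1.255]
scene 368.03745217316924 261.0648661908472 196.13459416509144 [[-0.866, 0.5, 0.018], [0.345, 0.623, -0.702], [-0.362, -0.602, -0.712]] [ 0.437 -0.1    1.25 ]
```

View pics/top0.png

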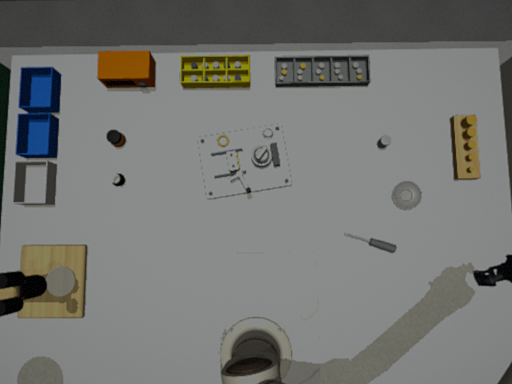

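View pics/scene0.png

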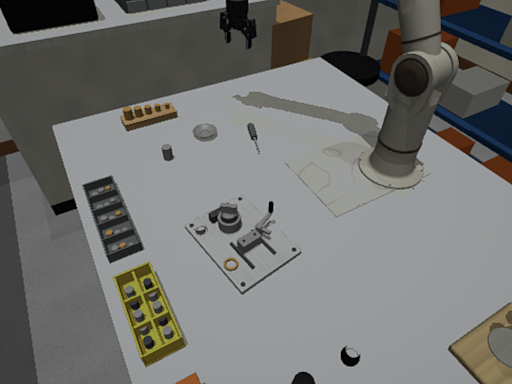

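The top view shows the plate at about (245,162), the plug near (262,155), the lever pin near (248,190) and the jaw near (233,160). I'll get the plate corners by mask and enlarge the crop.

```bash
cat > h.py <<'E'
import numpy as np,cv2
from plant import ctrl
from scipy.spatial.transform import Rotation as Ro
def cast(d,uv,z):
    "pixel -> world point on height z"
    R,t=np.array(d["R"]),np.array(d["t"]); c=-R.T@t
    r=R.T@np.array([(uv[0]-d["cx"])/d["fx"],(uv[1]-d["cy"])/d["fy"],1]); return c+r*(z-c[2])/r[2]
def proj(d,X):
    p=np.array(d["R"])@X+np.array(d["t"]); return np.array([d["fx"]*p[0]/p[2]+d["cx"],d["fy"]*p[1]/p[2]+d["cy"]])
def wrist():
    s=ctrl.observe(); d=dict(ctrl.get_image("wrist"))
    q=s["eef_rot"]; T=np.eye(4); T[:3,:3]=Ro.from_quat([q[1],q[2],q[3],q[0]]).as_matrix(); T[:3,3]=s["tcp_pos"]
    C=np.linalg.inv(T@np.array(d["mount"])); d["R"]=C[:3,:3]; d["t"]=C[:3,3]; return d
def load(n): return dict(np.load(f"pics/{n}.npz"))
E
python3 - <<'E'
from h import *
d=load("top0"); im=d["image"]; 
# points map
v,u=np.mgrid[:384,:512]; z=d["z_map"]; P=np.stack([(u-d["cx"])/d["fx"]*z,(v-d["cy"])/d["fy"]*z,z],-1)
W=(P-d["t"])@d["R"]
print("table z",np.median(W[220:240,150:200,2]),"plate z",np.median(W[180:186,262:280,2]))
m=((W[...,2]>0.009)&(W[...,2]<0.12)).astype(np.uint8); m[:115]=0;m[205:]=0;m[:,:185]=0;m[:,305:]=0
c=max(cv2.findContours(m,0,1)[0],key=cv2.contourArea); (x,y),wh,a=cv2.minAreaRect(c)
b=cv2.boxPoints(((x,y),wh,a)); w=np.array([cast(d,p,.015) for p in b]); print(b.round(1).tolist(),w.round(4).tolist(),w.mean(0),np.linalg.norm(np.diff(w,axis=0),axis=1))
e=im[110:210,185:305,::-1]; cv2.imwrite("pics/c1.png",cv2.resize(e,(720,600),interpolation=cv2.INTER_CUBIC))
E
```

```text
table z 1.5104819715415117e-05 plate z 0.014700348283379374
[[195.89999389648438, 136.6999969482422], [281.1000061035156, 122.5], [291.5, 184.89999389648438], [206.39999389648438, 199.10000610351562]] [[0.6641, 0.1814, 0.015], [0.7066, -0.0888, 0.015], [0.5063, -0.1177, 0.015], [0.4649, 0.1474, 0.015]] [0.58548936 0.03058982 0.015     ] [0.27348233 0.20235347 0.26835733]
```

View pics/c1.png

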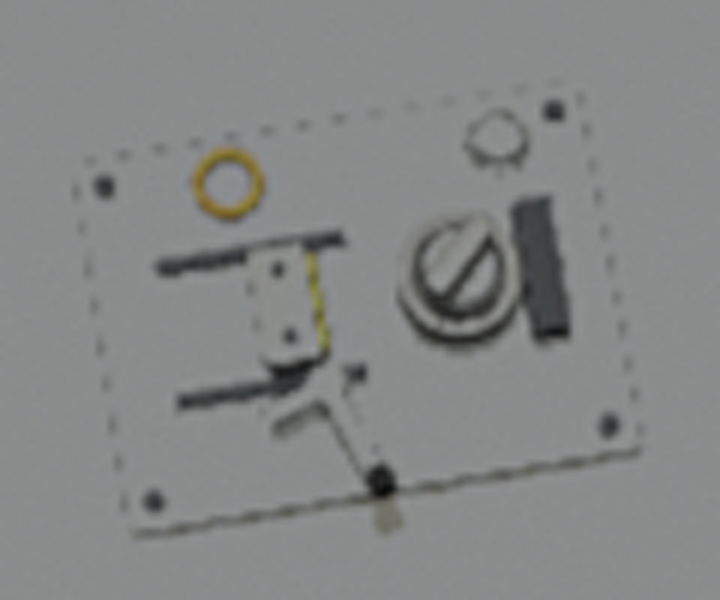

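The crop shows the jaw about 43 mm short of home, with its yellow front at (318,300). The plug bar runs from (440,305) to (490,240), so about 0.8 rad. The lever pin is at (380,480) and the nose at (295,415). I'll move above it for a close look.

```bash
cat >> h.py <<'E'
def go(x,y,z,head=None):
    "world target -> shift in tool axes + turn about tool z (head = world angle of tool x)"
    s=ctrl.observe(); q=s["eef_rot"]; r=Ro.from_quat([q[1],q[2],q[3],q[0]]); M=r.as_matrix(); h=np.arctan2(M[1,0],M[0,0])
    sh=M.T@(np.array([x,y,z])-s["tcp_pos"]); tgt=Ro.from_matrix([[np.cos(h),np.sin(h),0],[np.sin(h),-np.cos(h),0],[0,0,-1]]) if head is None else Ro.from_matrix([[np.cos(head),np.sin(head),0],[np.sin(head),-np.cos(head),0],[0,0,-1]])
    print("shift",sh.round(4),"turn",(r.inv()*tgt).as_rotvec().round(3),"now",np.round(s["tcp_pos"],4),"head",h.round(3),"q",np.round(s["q"],2),"F",np.round(s["force"],1),"t",round(s["time_s"],2),"open",round(s["opening"],4))
def st(): go(*ctrl.observe()["tcp_pos"])
O=np.array([.5855,.0306]); YAW=.153
def fx(x,y): c,s=np.cos(YAW),np.sin(YAW); return O+np.array([[c,-s],[s,c]])@[x,y]
E
python3 - <<'E'
from h import *
p=fx(-.02,.0); go(*p,.3,.153)
d=load("top0"); pin=cast(d,[248.3,190],.088);c,s=np.cos(YAW),np.sin(YAW); print("pin in fixture",np.array([[c,s],[-s,c]])@(pin[:2]-O))
E
```

```text
shift [ 0.5279 -0.444  -0.0688] turn [-0.002  0.     0.267] now [ 0.2646 -0.593   0.2303] head 0.42 q [ 1.41  0.5  -0.43  1.55  0.22  1.14 -0.21] F [-0.6  0.  -0.2] t 0.1 open 0.0854
pin in fixture [-0.10417616 -0.00022714]
```

```bash
python3 -m inch '[[1,[0.033,-0.028,-0.005],[0,0,0.03]],[1,[0.066,-0.056,-0.01],[0,0,0.06]],[1,[0.099,-0.084,-0.02],[0,0,0.1]],[1,[0.132,-0.111,-0.03],[0,0,0.13]],[1,[0.165,-0.139,-0.04],[0,0,0.16]],[1,[0.198,-0.167,-0.05],[0,0,0.2]],[1,[0.231,-0.194,-0.06],[0,0,0.23]],[1,[0.264,-0.222,-0.069],[0,0,0.267]]]'; python3 -c "
from h import *
go(*fx(-.02,0),.3,.153)"
```

```text
time_s: 0.9
tcp_pos: [0.4159, -0.2815, 0.3006]
eef_rot: [0.0, 0.997, 0.076, -0.0]
force: [0.9, -0.5, 0.7]
opening: 0.0854
grasp_force: 0.0
shift [ 0.1948 -0.2829  0.0005] turn [ 0.     0.    -0.002] now [ 0.4159 -0.2815  0.3006] head 0.151 q [ 1.05  0.17 -0.57  1.83  0.1   1.17 -0.97] F [ 0.9 -0.5  0.7] t 0.9 open 0.0854
```

```bash
python3 -m inch '[[1,[0.028,-0.040,0],[0,0,0]],[1,[0.056,-0.08,0],[0,0,0]],[1,[0.084,-0.12,0],[0,0,0]],[1,[0.112,-0.16,0],[0,0,0]],[1,[0.14,-0.2,0],[0,0,0]],[1,[0.168,-0.24,0],[0,0,0]],[1,[0.194,-0.283,0],[0,0,0]],[1,[0.194,-0.283,0],[0,0,0]]]'; python3 -c "
from h import *
st()
d=wrist(); np.savez('pics/w1.npz',**d); cv2.imwrite('pics/w1.png',d['image'][:,:,::-1])"
```

```text
time_s: 1.7
tcp_pos: [0.5649, 0.0356, 0.3005]
eef_rot: [-0.003, 0.997, 0.082, 0.001]
force: [-1.0, 1.4, -0.4]
opening: 0.0854
grasp_force: 0.0
shift [0. 0. 0.] turn [-0.005 -0.002  0.   ] now [0.5649 0.0356 0.3005] head 0.165 q [ 0.5   0.34 -0.76  1.68  0.24  1.22 -1.72] F [-1.   1.4 -0.4] t 1.7 open 0.0854
```

View pics/w1.png

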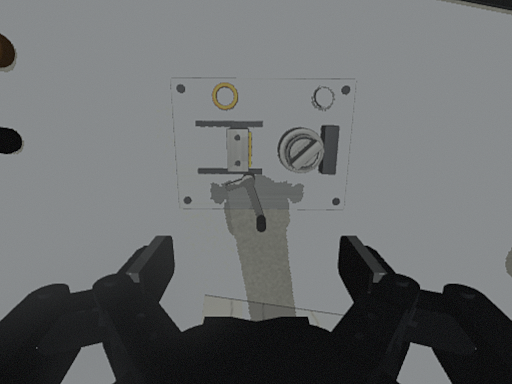

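The wrist view shows plate corners (170,79), (355,79), (345,210) and (180,210). The jaw top spans (228-248,128-171), the plug bar is at (303,152), the lever pivot near (248,180) and the pin near (262,223).

```bash
python3 - <<'E'
from h import *
d=load("w1"); print("cam",-d["R"].T@d["t"],"axis",d["R"][2])
w=np.array([cast(d,p,.015)[:2] for p in [(170.5,78.5),(355.5,79),(345,210),(180,209.5)]]); o=w.mean(0)
print(w.round(4).tolist(),o,np.linalg.norm(np.roll(w,-1,0)-w,axis=1))
ey=(w[0]+w[3]-w[1]-w[2]); print("yaw",np.arctan2(-ey[0],ey[1])); ex=w[0]+w[1]-w[2]-w[3]; print(np.arctan2(ex[1],ex[0]))
Y=np.arctan2(-ey[0],ey[1]); c,s=np.cos(Y),np.sin(Y); f=lambda uv,z:(np.array([[c,s],[-s,c]])@(cast(d,uv,z)[:2]-o)).round(4)
for n,uv,z in [("jaw rear",(228,128),.05),("jaw rear",(228,171),.05),("jaw front",(248,128),.05),("plug",(304,152),.097),("pivot",(248,180),.05),("pin base",(262,218),.052),("pin top",(261,219),.088),("barA",(293,163),.097),("barB",(315,140),.097)]: print(n,f(uv,z))
im=d["image"]; e=im[70:240,165:365,::-1]; cv2.imwrite("pics/c2.png",cv2.resize(e,(700,595),interpolation=cv2.INTER_CUBIC))
E
```

```text
cam [0.63195119 0.04676646 0.44193326] axis [-0.26402236 -0.0394461  -0.9637096 ]
[[0.6619, 0.1783], [0.7048, -0.0844], [0.5089, -0.119], [0.4651, 0.1465]] [0.58519796 0.03035227] [0.26619893 0.19898284 0.26914099 0.19935637]
yaw 0.16249766282325356
0.16767984045493048
jaw rear [0.0318 0.0488]
jaw rear [-0.0286  0.0503]
jaw front [0.0319 0.0212]
plug [ 0.005  -0.0498]
pivot [-0.0418  0.0216]
pin base [-0.0998  0.0008]
pin top [-0.0876  0.0028]
barA [-0.0088 -0.0367]
barB [ 0.0198 -0.0626]
```

View pics/c2.png

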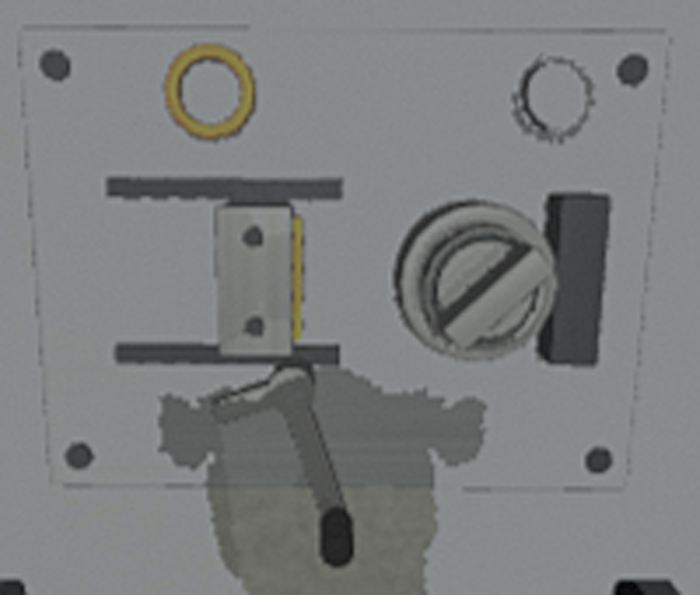

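```bash
python3 - <<'E'
from h import *
o=np.array([.5852,.0304]);Y=.163
for n in ("w1","top0"):
    d=load(n); v,u=np.mgrid[:384,:512]; z=d["z_map"]; P=np.stack([(u-d["cx"])/d["fx"]*z,(v-d["cy"])/d["fy"]*z,z],-1); W=(P-d["t"])@d["R"]
    c,s=np.cos(Y),np.sin(Y); F=(W[...,:2]-o)@np.array([[c,-s],[s,c]]); x,y,h=F[...,0],F[...,1],W[...,2]
    def rep(name,m):
        p=np.c_[x[m],y[m]]
        if len(p)>4:
            r=cv2.minAreaRect((p*1000).astype(np.float32)); a=np.linalg.eigh(np.cov(p.T))[1][:,1]; print(n,name,len(p),np.median(h[m]).round(4),[np.round(k,1) for k in r],"dir",np.arctan2(a[1],a[0]).round(3))
    b=(abs(x)<.04)&(y<-.01)&(y>-.09)
    rep("bar",b&(h>.088)&(h<.11)); rep("flange",b&(h>.066)&(h<.076)); rep("rim",b&(h>.047)&(h<.056))
    rep("jaw",(abs(x)<.035)&(y>.0)&(y<.1)&(h>.046)&(h<.055))
    l=(x<-.032)&(x>-.12)&(y>-.03)&(y<.06); rep("arm",l&(h>.04)&(h<.056)); rep("pintop",l&(h>.08)&(h<.095)); rep("pin",l&(h>.06)&(h<.095))
E
```

```text
w1 bar 372 0.0964 [array([  1.2, -53.4]), array([12.2, 43.6]), np.float64(43.0)] dir 2.323
w1 flange 411 0.0682 [array([  0.8, -53.1]), array([47.3, 45.5]), np.float64(27.5)] dir -2.366
w1 rim 586 0.0504 [array([  1. , -53.6]), array([62.5, 62.4]), np.float64(2.1)] dir 2.934
w1 jaw 902 0.0485 [array([-1.4, 34.6]), array([66.5, 34.8]), np.float64(0.0)] dir -3.121
w1 arm 516 0.0499 [array([-69.3,  28.1]), array([67.4, 44.6]), np.float64(14.9)] dir -2.535
w1 pintop 87 0.086 [array([-99.8,   3.4]), array([12.8, 12.6]), np.float64(0.1)] dir -3.003
w1 pin 133 0.0853 [array([-99.7,   3.2]), array([13.1, 12.9]), np.float64(89.8)] dir 1.617
top0 bar 66 0.0981 [array([  1.1, -54.4]), array([12.1, 44.2]), np.float64(43.0)] dir 2.336
top0 flange 96 0.0696 [array([  0.6, -54.9]), array([45. , 45.4]), np.float64(35.0)] dir 0.903
top0 rim 113 0.0516 [array([  1.2, -54.4]), array([61.7, 61.4]), np.float64(19.1)] dir 0.962
top0 jaw 175 0.05 [array([-0.8, 34.8]), array([32.1, 65.7]), np.float64(89.9)] dir -3.125
top0 arm 108 0.0507 [array([-58.1,  19.9]), array([61.5, 39.3]), np.float64(51.1)] dir -2.434
top0 pintop 19 0.0878 [array([-100.7,    1.5]), array([12. , 12.1]), np.float64(86.8)] dir 2.906
top0 pin 24 0.0867 [array([-100.7,    1.9]), array([12.9, 12.1]), np.float64(86.8)] dir -3.059
```

```bash
cat >> h.py <<'E'
YAW=.163; O=np.array([.5852,.0304])+Ro.from_euler('z',YAW).as_matrix()[:2,:2]@[.001,-.024]
def inv(p): return Ro.from_euler('z',-YAW).as_matrix()[:2,:2]@(np.array(p)[:2]-O)
E
python3 - <<'E'
from h import *
print(O); go(*fx(0,.115),.1,YAW); go(*fx(0,.115),.022,YAW)
E
```

```text
[0.59008144 0.0068804 ]
shift [ 0.0213 -0.0861  0.2003] turn [-0.003 -0.    -0.002] now [0.5643 0.0314 0.3   ] head 0.161 q [ 0.5   0.34 -0.76  1.68  0.25  1.22 -1.72] F [-0.9 -1.5 -0.7] t 1.75 open 0.0854
shift [ 0.0213 -0.0859  0.2783] turn [-0.003 -0.    -0.002] now [0.5643 0.0314 0.3   ] head 0.161 q [ 0.5   0.34 -0.76  1.68  0.25  1.22 -1.72] F [-0.9 -1.5 -0.7] t 1.75 open 0.0854
```

```bash
python3 -m inch '[[0,[0.005,-0.02,0.04],[0,0,0]],[0,[0.01,-0.04,0.08],[0,0,0]],[0,[0.015,-0.06,0.12],[0,0,0]],[0,[0.021,-0.086,0.15],[0,0,0]],[0,[0.021,-0.086,0.18],[0,0,0]],[0,[0.021,-0.086,0.2],[0,0,0]],[0,[0.021,-0.086,0.2],[0,0,0]],[0,[0.021,-0.086,0.2],[0,0,0]]]'; python3 -c "
from h import *
go(*fx(0,.115),.022,YAW)"
```

```text
time_s: 2.55
tcp_pos: [0.5718, 0.113, 0.1003]
eef_rot: [0.0, 0.997, 0.076, -0.0]
force: [-0.5, 1.2, 0.6]
opening: -0.0001
grasp_force: 0.0
shift [ 0.0008 -0.0073  0.0783] turn [ 0.     0.001 -0.012] now [0.5718 0.113  0.1003] head 0.151 q [ 0.26  0.6  -0.66  1.82  0.47  0.88 -2.04] F [-0.5  1.2  0.6] t 2.55 open -0.0001
```

```bash
python3 -m inch '[[0,[0.001,-0.007,0.02],[0,0,-0.01]],[0,[0.001,-0.007,0.04],[0,0,-0.01]],[0,[0.001,-0.007,0.06],[0,0,-0.01]],[0,[0.001,-0.007,0.078],[0,0,-0.01]],[0,[0.001,-0.003,0.078],[0,0,-0.01]],[0,[0.001,0.003,0.078],[0,0,-0.01]],[0,[0.001,0.01,0.078],[0,0,-0.01]],[0,[0.001,0.015,0.078],[0,0,-0.01]]]'; python3 -m inch '[[0,[0,0.004,0],[0,0,0]],[0,[0,0.008,0],[0,0,0]],[0,[0,0.012,0],[0,0,0]],[0,[0,0.016,0],[0,0,0]],[0,[0,0.02,0],[0,0,0]],[0,[0,0.024,0],[0,0,0]],[0,[0,0.028,0],[0,0,0]],[0,[0,0.032,0],[0,0,0]]]';  python3 -c "
from h import *
st(); print(inv(ctrl.observe()['tcp_pos']))"
```

```text
time_s: 3.35
tcp_pos: [0.5763, 0.0983, 0.0234]
eef_rot: [0.0, 0.997, 0.081, 0.001]
force: [1.0, -0.1, 0.3]
opening: -0.0003
grasp_force: 0.0
time_s: 4.15
tcp_pos: [0.5806, 0.0678, 0.0224]
eef_rot: [-0.0, 0.997, 0.081, 0.0]
force: [0.3, 4.4, 2.2]
opening: -0.0002
grasp_force: 1.8
shift [0. 0. 0.] turn [-0.    -0.001  0.   ] now [0.5806 0.0678 0.0224] head 0.163 q [ 0.28  0.71 -0.59  1.84  0.56  0.75 -2.02] F [0.3 4.4 2.2] t 4.15 open -0.0002
[0.0005736  0.06162271]
```

```bash
python3 -m inch '[[0,[0,0.003,0],[0,0,0]],[0,[0,0.006,0],[0,0,0]],[0,[0,0.008,0],[0,0,0]],[0,[0,0.010,0],[0,0,0]],[0,[0,0.0115,0],[0,0,0]],[0,[0,0.0125,0],[0,0,0]],[0,[0,0.013,0],[0,0,0]],[0,[0,0.013,0],[0,0,0]]]';  python3 -c "
from h import *
print(inv(ctrl.observe()['tcp_pos']))"
```

```text
time_s: 4.95
tcp_pos: [0.5824, 0.0551, 0.0223]
eef_rot: [-0.0, 0.997, 0.081, 0.0]
force: [1.8, 2.9, -0.1]
opening: 0.0002
grasp_force: 1.5
[0.00026305 0.04885417]
```

```bash
python3 -m inch '[[0,[0,0.0005,0],[0,0,0]],[0,[0,0.001,0],[0,0,0]],[0,[0,0.0015,0],[0,0,0]],[0,[0,0.002,0],[0,0,0]],[0,[0,0.0025,0],[0,0,0]],[0,[0,0.003,0],[0,0,0]],[0,[0,0.003,0],[0,0,0]],[0,[0,0.003,0],[0,0,0]]]';  python3 -c "
from h import *
print(inv(ctrl.observe()['tcp_pos']))"
```

```text
time_s: 5.75
tcp_pos: [0.5824, 0.0551, 0.0223]
eef_rot: [-0.002, 0.997, 0.082, 0.0]
force: [0.4, 8.5, 0.2]
opening: 0.0
grasp_force: 4.1
[0.00025672 0.0488244 ]
```

```bash
python3 -m inch '[[0,[0,0.0005,0],[0,0,0]],[0,[0,0.001,0],[0,0,0]],[0,[0,0.0015,0],[0,0,0]],[0,[0,0.002,0],[0,0,0]],[0,[0,0.0025,0],[0,0,0]],[0,[0,0.003,0],[0,0,0]],[0,[0,0.003,0],[0,0,0]],[0,[0,0.003,0],[0,0,0]]]';  python3 -c "
from h import *
s=ctrl.observe();print(inv(s['tcp_pos']),s['force'])
d=ctrl.get_image('top'); z=d['z_map'];v,u=np.mgrid[:384,:512];P=np.stack([(u-d['cx'])/d['fx']*z,(v-d['cy'])/d['fy']*z,z],-1); W=(P-d['t'])@d['R']
F=(W[...,:2]-O)@Ro.from_euler('z',YAW).as_matrix()[:2,:2]
hsv=cv2.cvtColor(d['image'],cv2.COLOR_RGB2HSV); m=(hsv[...,1]>90)&(abs(F[...,0])<.045)&(abs(F[...,1])<.09); print(m.sum(),np.median(F[m],0) if m.any() else '')
m=(abs(F[...,0])<.035)&(F[...,1]>-.005)&(F[...,1]<.1)&(W[...,2]>.045)&(W[...,2]<.055);print(m.sum(),np.percentile(F[m],[2,50,98],axis=0))
"
```

```text
time_s: 6.55
tcp_pos: [0.5824, 0.055, 0.0224]
eef_rot: [-0.003, 0.997, 0.083, 0.0]
force: [0.5, 13.0, -0.9]
opening: -0.0001
grasp_force: 6.6
[0.00026173 0.04877114] [ 0.49527158 12.95772529 -0.85154805]
27 [-0.03292145  0.08380713]Traceback (most recent call last):
  File "<string>", line 7, in <module>
    m=(abs(F[...,0])<.035)&(F[...,1]>-.005)&(F[...,1]<.1)&(W[...,2]>.045)&(W[...,2]<.055);print(m.sum(),np.percentile(F[m],[2,50,98],axis=0))
                                                                                                        ~~~~~~~~~~~~~^^^^^^^^^^^^^^^^^^^^^^^
    return _quantile_unchecked(
        a, q, axis, out, overwrite_input, method, keepdims, weights)
    return _ureduce(a,
                    func=_quantile_ureduce_func,
    ...<5 lines>...
                    overwrite_input=overwrite_input,
                    method=method)
    r = func(a, **kwargs)
    result = _quantile(arr,
                       quantiles=q,
    ...<2 lines>...
                       out=out,
                       weights=wgt)
    slices_having_nans = np.isnan(arr[-1, ...])
                                  ~~~^^^^^^^^^
IndexError: index -1 is out of bounds for axis 0 with size 0
```

```bash
python3 -m inch '[[0,[0,-0.01,0],[0,0,0]],[0,[0,-0.015,-0.02],[0,0,0]],[0,[0,-0.015,-0.05],[0,0,0]],[0,[0,-0.015,-0.08],[0,0,0]],[0.6,[0,-0.015,-0.1],[0,0,0]],[0.6,[0,-0.015,-0.1],[0,0,0]],[0.6,[0,-0.015,-0.1],[0,0,0]],[0.6,[0,-0.015,-0.1],[0,0,0]]]'; python3 -c "
from h import *
go(*fx(-.1015,.0262),.11,YAW+.33)"
```

```text
time_s: 7.4
tcp_pos: [0.5797, 0.0628, 0.1209]
eef_rot: [0.001, 0.997, 0.081, -0.001]
force: [0.2, -0.3, -0.1]
opening: 0.0516
grasp_force: 0.0
shift [-0.1003  0.0307  0.0113] turn [ 0.     0.003 -0.331] now [0.5797 0.0628 0.1209] head 0.162 q [ 0.36  0.58 -0.68  1.81  0.45  0.92 -1.93] F [ 0.2 -0.3 -0.1] t 7.4 open 0.0516
```

```bash
python3 -m inch '[[0.6,[-0.02,0.006,0],[0,0,-0.07]],[0.6,[-0.04,0.012,0],[0,0,-0.14]],[0.6,[-0.06,0.018,0],[0,0,-0.21]],[0.6,[-0.08,0.024,0],[0,0,-0.28]],[0.6,[-0.1,0.031,0],[0,0,-0.331]],[0.6,[-0.1,0.031,0],[0,0,-0.331]],[0.6,[-0.1,0.031,0],[0,0,-0.331]],[0.6,[-0.1,0.031,0],[0,0,-0.331]]]'; python3 -c "
from h import *
go(*fx(-.1015,.0262),.06,YAW+.33)
d=wrist(); np.savez('pics/w2.npz',**d); cv2.imwrite('pics/w2.png',d['image'][:,:,::-1])
z=d['z_map'];v,u=np.mgrid[:384,:512];P=np.stack([(u-d['cx'])/d['fx']*z,(v-d['cy'])/d['fy']*z,z],-1); W=(P-d['t'])@d['R']
F=(W[...,:2]-O)@Ro.from_euler('z',YAW).as_matrix()[:2,:2]; h=W[...,2]
m=(np.hypot(F[...,0]+.1015,F[...,1]-.026)<.03)&(h>.06)&(h<.095);print('pin',m.sum(),np.percentile(F[m],[2,50,98],axis=0) if m.any() else'')
m=(abs(F[...,0])<.035)&(F[...,1]>-.0)&(F[...,1]<.1)&(h>.045)&(h<.052);print('jaw',m.sum(),np.percentile(F[m],[2,50,98],axis=0) if m.any() else'')
"
```

```text
time_s: 8.2
tcp_pos: [0.4881, 0.0176, 0.1222]
eef_rot: [-0.0, 0.97, 0.244, 0.0]
force: [-0.3, 0.2, -0.9]
opening: 0.0512
grasp_force: 0.0
shift [-0.0028  0.0001  0.0622] turn [-0.    -0.001  0.   ] now [0.4881 0.0176 0.1222] head 0.493 q [ 0.58  0.45 -0.81  2.03  0.44  0.83 -1.56] F [-0.3  0.2 -0.9] t 8.2 open 0.0512
pin 485 [[-0.10705017  0.02148784]
 [-0.09867161  0.02814343]
 [-0.09487769  0.03404344]]
jaw 3754 [[-0.02865912  0.00132285]
 [ 0.00133425  0.0208016 ]
 [ 0.0285564   0.03552464]]
```

View pics/w2.png

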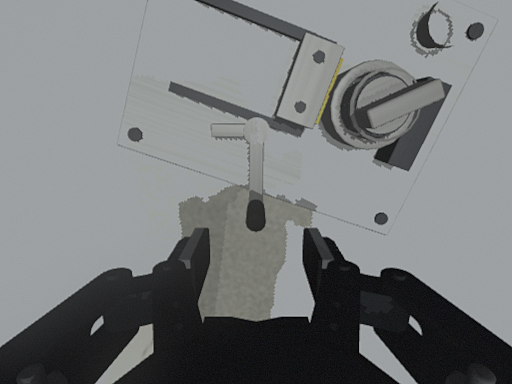

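The view shows the jaw's yellow face touching the valve at (330,90) and the pin at (256,213), centred between the fingers. I'll descend and grip it.

```bash
python3 -m inch '[[0.6,[-0.002,0,0.02],[0,0,0]],[0.6,[-0.002,0,0.04],[0,0,0]],[0.6,[-0.002,0,0.062],[0,0,0]],[0.6,[-0.002,0,0.062],[0,0,0]],[0,[-0.002,0,0.062],[0,0,0]],[0,[-0.002,0,0.062],[0,0,0]],[0,[-0.002,0,0.062],[0,0,0]],[0,[-0.002,0,0.062],[0,0,0]]]'; python3 -c "
from h import *
st(); p=ctrl.observe()['tcp_pos'];print(inv(p))
s=ctrl.observe();q=s['eef_rot'];M=Ro.from_quat([q[1],q[2],q[3],q[0]]).as_matrix()
pv=fx(-.045,.0455); r=p[:2]-pv; print('r',np.linalg.norm(r)); a0=np.arctan2(-(inv(p)-[-.045,.0455])[1],.045-inv(p)[0])*1; print('lever',-np.arctan2((.0455-inv(p)[1]),(-.045-inv(p)[0])))
lev=-np.arctan2((.0455-inv(p)[1]),(-.045-inv(p)[0])); tot=1.571-lev
for k in range(1,15):
    a=tot*k/14; t=pv+Ro.from_euler('z',-a).as_matrix()[:2,:2]@r; print(k,(M.T@np.r_[t-p[:2],0]).round(4),round(a,3))
"
```

```text
time_s: 9.05
tcp_pos: [0.4866, 0.0165, 0.0614]
eef_rot: [0.0, 0.97, 0.244, 0.001]
force: [-0.1, 0.4, 5.3]
opening: 0.0124
grasp_force: 58.5
shift [0. 0. 0.] turn [ 0.001 -0.002 -0.   ] now [0.4866 0.0165 0.0614] head 0.494 q [ 0.5   0.55 -0.72  2.07  0.55  0.72 -1.65] F [-0.1  0.4  5.3] t 9.05 open 0.0124
[-0.10056998  0.0263335 ]
r 0.05878245347647769
lever -0.3321308010031499
1 [ 0.0005 -0.008  -0.    ] 0.136
2 [ 0.0021 -0.0158 -0.    ] 0.272
3 [ 0.0048 -0.0233 -0.    ] 0.408
4 [ 0.0084 -0.0304 -0.    ] 0.544
5 [ 0.013 -0.037 -0.   ] 0.68
6 [ 0.0184 -0.0428 -0.    ] 0.816
7 [ 0.0246 -0.0479 -0.    ] 0.952
8 [ 0.0314 -0.0521  0.    ] 1.088
9 [ 0.0387 -0.0553  0.    ] 1.223
10 [ 0.0464 -0.0575  0.    ] 1.359
11 [ 0.0543 -0.0587  0.    ] 1.495
12 [ 0.0623 -0.0588  0.0001] 1.631
13 [ 0.0702 -0.0577  0.0001] 1.767
14 [ 0.0779 -0.0557  0.0001] 1.903
```

```bash
python3 -m inch '[[0,[0.0005,-0.008,-0.001],[0,0,0.136]],[0,[0.002,-0.016,-0.001],[0,0,0.272]],[0,[0.005,-0.023,-0.001],[0,0,0.408]],[0,[0.0085,-0.0305,-0.001],[0,0,0.544]],[0,[0.013,-0.037,-0.001],[0,0,0.68]],[0,[0.0185,-0.043,-0.001],[0,0,0.816]],[0,[0.0245,-0.048,-0.001],[0,0,0.952]],[0,[0.0315,-0.052,-0.001],[0,0,1.088]]]'; python3 -c "
from h import *
st(); s=ctrl.observe(); p=s['tcp_pos'];f=inv(p);print(f)
q=s['eef_rot'];M=Ro.from_quat([q[1],q[2],q[3],q[0]]).as_matrix()
pv=fx(-.045,.0455); r=p[:2]-pv; lev=np.arctan2(f[1]-.0455,-.045-f[0]); print('r',np.linalg.norm(r),'lever',lev); tot=1.571-lev
for k in range(1,8):
    a=tot*k/7; t=pv+Ro.from_euler('z',-a).as_matrix()[:2,:2]@r; print(k,(M.T@np.r_[t-p[:2],0]).round(4),round(a,3))
"
```

```text
time_s: 9.85
tcp_pos: [0.4897, 0.0768, 0.0619]
eef_rot: [-0.002, 0.956, -0.294, 0.0]
force: [0.9, 0.2, -14.7]
opening: 0.0121
grasp_force: 58.4
shift [0. 0. 0.] turn [-0.003  0.    -0.   ] now [0.4897 0.0768 0.0619] head -0.597 q [ 0.04  0.46 -0.3   2.06  0.22  0.64 -2.57] F [  0.9   0.2 -14.7] t 9.85 open 0.0121
[-0.08767866  0.08526746]
r 0.058334541989554 lever 0.7501024325765933
1 [ 0.0003 -0.0068  0.    ] 0.117
2 [ 0.0015 -0.0136  0.    ] 0.235
3 [ 0.0034 -0.0201  0.0001] 0.352
4 [ 0.006  -0.0264  0.0001] 0.469
5 [ 0.0094 -0.0324  0.0001] 0.586
6 [ 0.0135 -0.0379  0.0001] 0.704
7 [ 0.0182 -0.0429  0.0001] 0.821
```

Joint 7 reached its range end, so I'll release, rise, turn the tool back half a turn to get the same grasp, and regrip.

```bash
python3 -m inch '[[0.6,[0,0,0],[0,0,0]],[0.6,[0,0,0],[0,0,0]],[0.6,[0,0,-0.02],[0,0,0]],[0.6,[0,0,-0.05],[0,0,-0.05]],[0.6,[0,0,-0.06],[0,0,-0.2]],[0.6,[0,0,-0.06],[0,0,-0.35]],[0.6,[0,0,-0.06],[0,0,-0.5]],[0.6,[0,0,-0.06],[0,0,-0.64]]]'; python3 -m inch '[[0.6,[0,0,0],[0,0,-0.149]],[0.6,[0,0,0],[0,0,-0.298]],[0.6,[0,0,0],[0,0,-0.447]],[0.6,[0,0,0],[0,0,-0.596]],[0.6,[0,0,0],[0,0,-0.745]],[0.6,[0,0,0],[0,0,-0.894]],[0.6,[0,0,0],[0,0,-1.043]],[0.6,[0,0,0],[0,0,-1.192]]]'; python3 -m inch '[[0.6,[0,0,0],[0,0,-0.149]],[0.6,[0,0,0],[0,0,-0.298]],[0.6,[0,0,0],[0,0,-0.447]],[0.6,[0,0,0],[0,0,-0.596]],[0.6,[0,0,0],[0,0,-0.745]],[0.6,[0,0,0],[0,0,-0.894]],[0.6,[0,0,0],[0,0,-1.043]],[0.6,[0,0,0],[0,0,-1.192]]]'; python3 -c "
from h import *
st()
d=wrist()
z=d['z_map'];v,u=np.mgrid[:384,:512];P=np.stack([(u-d['cx'])/d['fx']*z,(v-d['cy'])/d['fy']*z,z],-1); W=(P-d['t'])@d['R']
F=(W[...,:2]-O)@Ro.from_euler('z',YAW).as_matrix()[:2,:2]; h=W[...,2]
m=(np.hypot(F[...,0]+.088,F[...,1]-.087)<.03)&(h>.08)&(h<.095);print('pin',m.sum(),np.percentile(F[m],[2,50,98],axis=0) if m.any() else'')
go(*fx(-.0877,.086),.061,2.4)
"
```

```text
time_s: 10.65
tcp_pos: [0.4883, 0.0755, 0.1216]
eef_rot: [0.0, 1.0, 0.029, 0.0]
force: [-1.0, -0.6, -0.9]
opening: 0.0514
grasp_force: 0.0
time_s: 11.45
tcp_pos: [0.4885, 0.0754, 0.1218]
eef_rot: [0.0, 0.811, 0.585, 0.0]
force: [-0.0, 0.5, -0.5]
opening: 0.0513
grasp_force: 0.0
time_s: 12.25
tcp_pos: [0.4891, 0.0752, 0.1224]
eef_rot: [0.001, 0.343, 0.939, 0.001]
force: [-0.2, -0.5, -1.2]
opening: 0.0514
grasp_force: 0.0
shift [0. 0. 0.] turn [0.002 0.002 0.   ] now [0.4891 0.0752 0.1224] head 2.44 q [ 0.6   0.55 -1.01  2.02  0.6   0.9   0.14] F [-0.2 -0.5 -1.2] t 12.25 open 0.0514
pin 334 [[-0.09528722  0.08205342]
 [-0.08958725  0.08859009]
 [-0.08304873  0.09438102]]
shift [0.0012 0.0021 0.0612] turn [0.002 0.001 0.047] now [0.489  0.0751 0.1222] head 2.447 q [ 0.61  0.55 -1.01  2.02  0.6   0.9   0.14] F [ 1.1  0.3 -0.5] t 12.3 open 0.0513
```

```bash
python3 -m inch '[[0.6,[0.001,0.002,0.02],[0,0,0]],[0.6,[0.001,0.002,0.04],[0,0,0]],[0.6,[0.001,0.002,0.059],[0,0,0]],[0.6,[0.001,0.002,0.059],[0,0,0]],[0,[0.001,0.002,0.059],[0,0,0]],[0,[0.001,0.002,0.059],[0,0,0]],[0,[0.001,0.002,0.059],[0,0,0]],[0,[0.001,0.002,0.059],[0,0,0]]]'; python3 -c "
from h import *
st(); s=ctrl.observe(); p=s['tcp_pos'];f=inv(p);print(f)
q=s['eef_rot'];M=Ro.from_quat([q[1],q[2],q[3],q[0]]).as_matrix()
pv=fx(-.045,.0455); r=p[:2]-pv; lev=np.arctan2(f[1]-.0455,-.045-f[0]); print('r',np.linalg.norm(r),'lever',lev); tot=1.591-lev
for k in range(1,8):
    a=tot*k/7; t=pv+Ro.from_euler('z',-a).as_matrix()[:2,:2]@r; print(k,(M.T@np.r_[t-p[:2],0]).round(4),round(a,3))
"
```

```text
time_s: 13.1
tcp_pos: [0.4897, 0.0789, 0.0635]
eef_rot: [0.001, 0.347, 0.938, -0.0]
force: [-0.9, -0.9, 5.6]
opening: 0.012
grasp_force: 58.4
shift [0. 0. 0.] turn [0.001 0.001 0.   ] now [0.4897 0.0789 0.0635] head 2.433 q [ 0.51  0.63 -0.91  2.04  0.71  0.81  0.04] F [-0.9 -0.9  5.6] t 13.1 open 0.012
[-0.08732849  0.08732301]
r 0.05950516775316605 lever 0.7793915105944365
1 [0.0002 0.0069 0.    ] 0.116
2 [-0.0003  0.0138  0.    ] 0.232
3 [-0.0017  0.0205  0.    ] 0.348
4 [-0.0038  0.0271  0.    ] 0.464
5 [-0.0067  0.0333  0.    ] 0.58
6 [-0.0103  0.0392  0.    ] 0.696
7 [-0.0145  0.0447  0.    ] 0.812
```

```bash
python3 -m inch '[[0,[0,0.007,0],[0,0,0.116]],[0,[-0.0005,0.014,0],[0,0,0.232]],[0,[-0.0015,0.0205,0],[0,0,0.348]],[0,[-0.004,0.027,0],[0,0,0.464]],[0,[-0.0065,0.0335,0],[0,0,0.58]],[0,[-0.0105,0.039,0],[0,0,0.696]],[0,[-0.0145,0.0445,0],[0,0,0.812]],[0,[-0.0145,0.0445,0],[0,0,0.812]]]'; python3 -c "
from h import *
st(); f=inv(ctrl.observe()['tcp_pos']);print(f,'lever',np.arctan2(f[1]-.0455,-.045-f[0]))"
```

```text
time_s: 13.9
tcp_pos: [0.529, 0.1031, 0.0634]
eef_rot: [0.001, 0.69, 0.724, -0.001]
force: [-4.0, -2.2, 8.3]
opening: 0.012
grasp_force: 59.1
shift [0. 0. 0.] turn [-0.     0.002 -0.   ] now [0.529  0.1031 0.0634] head 1.619 q [ 0.31  0.62 -0.71  1.94  0.56  0.79 -0.66] F [-4.  -2.2  8.3] t 13.9 open 0.012
[-0.04466539  0.10489191] lever 1.5764302108620625
```

```bash
python3 -m inch '[[0,[0,0.001,0],[0,0,0]],[0,[0,0.002,0],[0,0,0]],[0,[0,0.003,0],[0,0,0]],[0,[0,0.004,0],[0,0,0]],[0,[0,0.004,0],[0,0,0]],[0,[0,0.004,0],[0,0,0]],[0,[0,0.004,0],[0,0,0]],[0,[0,0.004,0],[0,0,0]]]'; python3 -c "
from h import *
st(); f=inv(ctrl.observe()['tcp_pos']);print(f,'lever',np.arctan2(f[1]-.0455,-.045-f[0]))"
```

```text
time_s: 14.7
tcp_pos: [0.5293, 0.1033, 0.0632]
eef_rot: [-0.001, 0.688, 0.725, -0.003]
force: [-12.9, -2.9, 15.7]
opening: 0.0114
grasp_force: 60.3
shift [0. 0. 0.] turn [-0.006  0.003 -0.   ] now [0.5293 0.1033 0.0632] head 1.623 q [ 0.31  0.62 -0.71  1.94  0.56  0.8  -0.66] F [-12.9  -2.9  15.7] t 14.7 open 0.0114
[-0.04436472  0.10498408] lever 1.581475801401483
```

```bash
python3 -m inch '[[0.6,[0,0.003,0],[0,0,0]],[0.6,[0,0,0],[0,0,0]],[0.6,[0,0,-0.02],[0,0,0]],[0.6,[0,0,-0.05],[0,0,0]],[0.8,[0,0,-0.075],[0,0,0]],[0.8,[0,0,-0.075],[0,0,-0.14]],[0.8,[0,0,-0.075],[0,0,-0.28]],[0.8,[0,0,-0.075],[0,0,-0.43]]]'; python3 -c "
from h import *
go(*fx(0,-.03),.135,YAW-.81+np.pi)"
```

```text
time_s: 15.5
tcp_pos: [0.5335, 0.1036, 0.138]
eef_rot: [0.001, 0.516, 0.857, 0.0]
force: [0.8, 0.1, -0.4]
opening: 0.0683
grasp_force: 0.0
shift [-0.1404 -0.0048  0.0031] turn [ 0.001  0.001 -0.437] now [0.5335 0.1036 0.138 ] head 2.058 q [ 0.45  0.55 -0.89  1.89  0.53  0.95 -0.2 ] F [ 0.8  0.1 -0.4] t 15.5 open 0.0683
```

```bash
python3 -m inch '[[0.8,[-0.03,-0.001,0],[0,0,-0.1]],[0.8,[-0.06,-0.002,0],[0,0,-0.2]],[0.8,[-0.09,-0.003,0],[0,0,-0.3]],[0.8,[-0.12,-0.004,0],[0,0,-0.4]],[0.8,[-0.14,-0.005,0.003],[0,0,-0.437]],[0.8,[-0.14,-0.005,0.003],[0,0,-0.437]],[0.8,[-0.14,-0.005,0.003],[0,0,-0.437]],[0.8,[-0.14,-0.005,0.003],[0,0,-0.437]]]'; cat >> h.py <<'E'
def look(name):
    st(); d=wrist(); cv2.imwrite(f'pics/{name}.png',d['image'][:,:,::-1])
    z=d['z_map'];v,u=np.mgrid[:384,:512];P=np.stack([(u-d['cx'])/d['fx']*z,(v-d['cy'])/d['fy']*z,z],-1); W=(P-d['t'])@d['R']
    F=(W[...,:2]-O)@Ro.from_euler('z',YAW).as_matrix()[:2,:2]; h=W[...,2]
    def rep(n,m):
        if m.sum()>20:
            p=F[m]; r=cv2.minAreaRect((p*1000).astype(np.float32)); a=np.linalg.eigh(np.cov(p.T))[1][:,1]; print(n,m.sum(),"z",np.median(h[m]).round(4),[np.round(k,1) for k in r],"turn",(-np.arctan(a[1]/a[0])).round(3))
    c=np.hypot(F[...,0],F[...,1]+.03)<.026
    top=np.percentile(h[c&(h<.11)&(h>.05)],97) if c.any() else 0
    rep("bar",c&(abs(h-top)<.006)); rep("flange",c&(h<top-.018)&(h>top-.035))
    rep("pin",(np.hypot(F[...,0]+.045,F[...,1]-.1055)<.035)&(h>.08)&(h<.095)); rep("jaw",(abs(F[...,0])<.032)&(F[...,1]>0)&(F[...,1]<.06)&(h>.046)&(h<.052))
E
python3 -c "
from h import *
look('w3')"
```

```text
time_s: 16.3
tcp_pos: [0.5929, -0.0212, 0.1345]
eef_rot: [-0.0, 0.32, 0.947, 0.0]
force: [0.4, -0.1, -0.4]
opening: 0.0682
grasp_force: 0.0
shift [0. 0. 0.] turn [ 0. -0. -0.] now [ 0.5929 -0.0212  0.1345] head 2.49 q [ 0.67  0.68 -0.94  1.77  0.63  1.03  0.41] F [ 0.4 -0.1 -0.4] t 16.3 open 0.0682
bar 1052 z 0.0966 [array([ -0.9, -29.7]), array([11.9, 44.3]), np.float64(42.9)] turn 0.824
flange 1548 z 0.0679 [array([ -1.4, -29.3]), array([46.5, 46.2]), np.float64(43.3)] turn -0.742
pin 528 z 0.0862 [array([-45.1, 105.5]), array([13.6, 13.4]), np.float64(75.1)] turn -1.487
jaw 2946 z 0.0486 [array([-1.2, 25.3]), array([61.4, 50.5]), np.float64(0.2)] turn 0.243
```

View pics/w3.png

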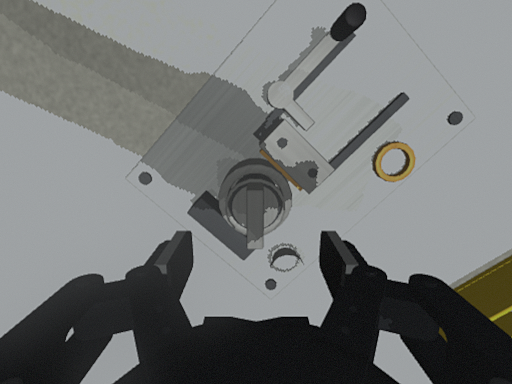

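Lever and jaw are locked (nose at (293,110) behind the jaw), and the bar is upright at (255,213) between the fingers. I'll descend and grip the bar.

```bash
python3 -c "
from h import *
go(*fx(-.0005,-.0298),.075,YAW-.815+np.pi)"; 
```

```text
shift [-0.0021 -0.0003  0.0596] turn [ 0.    -0.     0.001] now [ 0.5929 -0.0211  0.1346] head 2.491 q [ 0.67  0.68 -0.94  1.77  0.63  1.03  0.41] F [-0.1  0.3  0.1] t 16.35 open 0.0684
```

```bash
python3 -m inch '[[0.6,[-0.002,0,0.02],[0,0,0]],[0.6,[-0.002,0,0.04],[0,0,0]],[0.6,[-0.002,0,0.059],[0,0,0]],[0.6,[-0.002,0,0.059],[0,0,0]],[0,[-0.002,0,0.059],[0,0,0]],[0,[-0.002,0,0.059],[0,0,0]],[0,[-0.002,0,0.059],[0,0,0]],[0,[-0.002,0,0.059],[0,0,0]]]'; python3 -c "
from h import *
st();print(inv(ctrl.observe()['tcp_pos']))"
```

```text
time_s: 17.15
tcp_pos: [0.5955, -0.0239, 0.0762]
eef_rot: [0.001, 0.321, 0.947, 0.0]
force: [0.0, 1.0, 2.4]
opening: 0.0108
grasp_force: 59.7
shift [0. 0. 0.] turn [0.001 0.001 0.   ] now [ 0.5955 -0.0239  0.0762] head 2.489 q [ 0.63  0.75 -0.88  1.79  0.7   0.94  0.36] F [0.  1.  2.4] t 17.15 open 0.0108
[ 0.00030565 -0.03129453]
```

```bash
python3 -m inch '[[0,[0,0,-0.0001],[0,0,-0.12]],[0,[0,0,-0.0003],[0,0,-0.24]],[0,[0,0,-0.0004],[0,0,-0.36]],[0,[0,0,-0.0005],[0,0,-0.48]],[0,[0,0,-0.0006],[0,0,-0.6]],[0,[0,0,-0.0007],[0,0,-0.72]],[0,[0,0,-0.0008],[0,0,-0.84]],[0,[0,0,-0.0008],[0,0,-0.92]]]'; python3 -c "
from h import *
st();print(inv(ctrl.observe()['tcp_pos']),ctrl.observe()['ft_torque'])"
python3 -m inch '[[0.5,[0,0,0],[0,0,0]],[0.5,[0,0,0],[0,0,0]],[0.5,[0,0,-0.005],[0,0,0]],[0.5,[0,0,-0.02],[0,0,0]],[0.5,[0,0,-0.04],[0,0,0]],[0.5,[0,0,-0.055],[0,0,0]],[0.5,[0,0,-0.055],[0,0,0]],[0.5,[0,0,-0.055],[0,0,0]]]'; python3 -c "
from h import *
look('w4')"
```

```text
time_s: 17.95
tcp_pos: [0.5956, -0.023, 0.0762]
eef_rot: [0.001, -0.136, 0.991, 0.001]
force: [2.8, 3.1, -4.5]
opening: 0.0109
grasp_force: 58.8
shift [0. 0. 0.] turn [0.002 0.002 0.   ] now [ 0.5956 -0.023   0.0762] head -2.87 q [ 0.73  0.85 -1.06  1.79  0.86  1.04  1.18] F [ 2.8  3.1 -4.5] t 17.95 open 0.0109
[ 0.00061003 -0.03036066] [ 0.72335818 -0.58050435 -0.00962267]
time_s: 18.75
tcp_pos: [0.5953, -0.0244, 0.1318]
eef_rot: [0.0, -0.133, 0.991, -0.001]
force: [0.6, -0.4, -0.8]
opening: 0.0427
grasp_force: 0.0
shift [0. 0. 0.] turn [-0.001  0.001 -0.   ] now [ 0.5953 -0.0244  0.1318] head -2.875 q [ 0.77  0.79 -1.12  1.76  0.79  1.12  1.22] F [ 0.6 -0.4 -0.8] t 18.75 open 0.0427
bar 992 z 0.0915 [array([ -1.2, -30.5]), array([43.6, 11.3]), np.float64(6.3)] turn -0.116
flange 1568 z 0.0628 [array([ -1.6, -30. ]), array([46. , 46.9]), np.float64(5.5)] turn 1.47
pin 408 z 0.086 [array([-45.3, 104.8]), array([13.4, 13.4]), np.float64(17.0)] turn 0.89
jaw 2473 z 0.0486 [array([-1.6, 24.7]), array([49.5, 61.3]), np.float64(88.8)] turn 0.181
```

It dropped 6 mm (bar top went from 97 to 91.5 mm) at turn -0.11. I'll regrip and turn forward.

```bash
python3 -m inch '[[0.5,[0,0,0.02],[0,0,0]],[0.5,[0,0,0.04],[0,0,0]],[0.5,[0,0,0.062],[0,0,0]],[0.5,[0,0,0.062],[0,0,0]],[0,[0,0,0.062],[0,0,0]],[0,[0,0,0.062],[0,0,0]],[0,[0,0,0.062],[0,0,0]],[0,[0,0,0.062],[0,0,0]]]'
python3 -m inch '[[0,[0,0,0.0001],[0,0,0.131]],[0,[0,0,0.0002],[0,0,0.262]],[0,[0,0,0.0004],[0,0,0.393]],[0,[0,0,0.0005],[0,0,0.525]],[0,[0,0,0.0006],[0,0,0.656]],[0,[0,0,0.0007],[0,0,0.787]],[0,[0,0,0.0009],[0,0,0.918]],[0,[0,0,0.001],[0,0,1.05]]]'; python3 -c "
from h import *
st();print(inv(ctrl.observe()['tcp_pos']),ctrl.observe()['ft_torque'])"
```

```text
time_s: 19.6
tcp_pos: [0.5948, -0.0232, 0.0681]
eef_rot: [-0.0, -0.134, 0.991, 0.0]
force: [0.1, 1.2, 10.3]
opening: 0.0108
grasp_force: 61.2
time_s: 20.4
tcp_pos: [0.5948, -0.0236, 0.0672]
eef_rot: [-0.0, 0.383, 0.924, -0.0]
force: [-0.9, -0.2, 9.5]
opening: 0.0109
grasp_force: 61.0
shift [0. 0. 0.] turn [-0. -0.  0.] now [ 0.5948 -0.0236  0.0672] head 2.355 q [ 0.61  0.75 -0.84  1.8   0.69  0.92  0.24] F [-0.9 -0.2  9.5] t 20.4 open 0.0109
[-0.00029881 -0.03080399] [0.06263614 0.2023172  0.1840874 ]
```

```bash
python3 -m inch '[[0,[0,0,0.0001],[0,0,0.131]],[0,[0,0,0.0002],[0,0,0.262]],[0,[0,0,0.0004],[0,0,0.393]],[0,[0,0,0.0005],[0,0,0.525]],[0,[0,0,0.0006],[0,0,0.656]],[0,[0,0,0.0007],[0,0,0.787]],[0,[0,0,0.0009],[0,0,0.918]],[0,[0,0,0.001],[0,0,1.05]]]'
python3 -m inch '[[0,[0,0,0.0001],[0,0,0.131]],[0,[0,0,0.0002],[0,0,0.262]],[0,[0,0,0.0004],[0,0,0.393]],[0,[0,0,0.0005],[0,0,0.525]],[0,[0,0,0.0006],[0,0,0.656]],[0,[0,0,0.0007],[0,0,0.787]],[0,[0,0,0.0009],[0,0,0.918]],[0,[0,0,0.001],[0,0,1.05]]]'; python3 -c "
from h import *
st();print(inv(ctrl.observe()['tcp_pos']),ctrl.observe()['ft_torque'])"
```

```text
time_s: 21.2
tcp_pos: [0.5944, -0.0236, 0.0661]
eef_rot: [-0.0, 0.795, 0.607, -0.001]
force: [-1.7, 0.3, 9.0]
opening: 0.0105
grasp_force: 61.0
time_s: 22.0
tcp_pos: [0.5942, -0.0234, 0.0651]
eef_rot: [0.0, 0.992, 0.127, -0.001]
force: [-2.1, 1.4, 9.6]
opening: 0.0109
grasp_force: 61.0
shift [0. 0. 0.] turn [-0.     0.002 -0.   ] now [ 0.5942 -0.0234  0.0651] head 0.255 q [ 0.27  0.61 -0.36  1.81  0.29  0.78 -1.56] F [-2.1  1.4  9.6] t 22.0 open 0.0109
[-0.00085546 -0.03055765] [0.43186479 0.50661637 0.21644984]
```

```bash
python3 -m inch '[[0.5,[0,0,0],[0,0,0]],[0.5,[0,0,0],[0,0,0]],[0.5,[0,0,-0.005],[0,0,0]],[0.5,[0,0,-0.025],[0,0,0]],[0.5,[0,0,-0.05],[0,0,0]],[0.5,[0,0,-0.065],[0,0,-0.14]],[0.5,[0,0,-0.065],[0,0,-0.28]],[0.5,[0,0,-0.065],[0,0,-0.42]]]'
python3 -m inch '[[0.5,[0,0,0],[0,0,-0.149]],[0.5,[0,0,0],[0,0,-0.298]],[0.5,[0,0,0],[0,0,-0.447]],[0.5,[0,0,0],[0,0,-0.596]],[0.5,[0,0,0],[0,0,-0.745]],[0.5,[0,0,0],[0,0,-0.894]],[0.5,[0,0,0],[0,0,-1.043]],[0.5,[0,0,0],[0,0,-1.19]]]'
python3 -m inch '[[0.5,[0,0,0],[0,0,-0.149]],[0.5,[0,0,0],[0,0,-0.298]],[0.5,[0,0,0],[0,0,-0.447]],[0.5,[0,0,0],[0,0,-0.596]],[0.5,[0,0,0],[0,0,-0.745]],[0.5,[0,0,0],[0,0,-0.894]],[0.5,[0,0,0],[0,0,-1.043]],[0.5,[0,0,0],[0,0,-1.19]]]'
python3 -m inch '[[0.5,[0,0,0],[0,0,-0.12]],[0.5,[0,0,0],[0,0,-0.24]],[0.5,[0,0,0],[0,0,-0.34]],[0.5,[0,0,0],[0,0,-0.34]],[0.5,[0,0,0],[0,0,-0.34]],[0.5,[0,0,0],[0,0,-0.34]],[0.5,[0,0,0],[0,0,-0.34]],[0.5,[0,0,0],[0,0,-0.34]]]'; python3 -c "
from h import *
look('w5');go(*fx(-.0003,-.0305),.067,YAW-3.05+2*np.pi)"
```

```text
time_s: 22.8
tcp_pos: [0.5947, -0.0245, 0.131]
eef_rot: [0.0, 0.942, 0.336, -0.0]
force: [-0.3, -0.1, 0.5]
opening: 0.0429
grasp_force: 0.0
time_s: 23.6
tcp_pos: [0.5942, -0.0246, 0.1301]
eef_rot: [-0.001, 0.592, 0.806, -0.001]
force: [0.6, 0.0, 0.5]
opening: 0.0424
grasp_force: 0.0
time_s: 24.4
tcp_pos: [0.5943, -0.0247, 0.1301]
eef_rot: [-0.001, 0.038, 0.999, -0.0]
force: [-0.2, 0.4, -0.2]
opening: 0.0426
grasp_force: 0.0
time_s: 25.2
tcp_pos: [0.5948, -0.0241, 0.131]
eef_rot: [-0.0, -0.128, 0.992, -0.0]
force: [0.2, -0.0, 0.3]
opening: 0.0426
grasp_force: 0.0
shift [0. 0. 0.] turn [-0. -0.  0.] now [ 0.5948 -0.0241  0.131 ] head -2.885 q [ 0.75  0.77 -1.09  1.76  0.76  1.1   1.23] F [ 0.2 -0.   0.3] t 25.2 open 0.0426
bar 1007 z 0.0884 [array([ -1.4, -30.1]), array([43.4, 12. ]), np.float64(3.7)] turn -0.064
flange 1520 z 0.0597 [array([ -1.8, -30.4]), array([46.1, 47.2]), np.float64(6.0)] turn 1.501
pin 407 z 0.086 [array([-45.2, 104.7]), array([13.5, 13.8]), np.float64(2.5)] turn -1.371
jaw 2473 z 0.0486 [array([-1.6, 24.9]), array([50. , 61.2]), np.float64(89.4)] turn 0.178
shift [-0.0001  0.0008  0.064 ] turn [-0.    -0.     0.002] now [ 0.5949 -0.0241  0.131 ] head -2.885 q [ 0.75  0.77 -1.09  1.76  0.76  1.1   1.23] F [ 0.7 -0.6  0.2] t 25.25 open 0.0426
```

```bash
python3 -m inch '[[0.5,[0,0.0005,0.02],[0,0,0]],[0.5,[0,0.0005,0.04],[0,0,0]],[0.5,[0,0.0005,0.063],[0,0,0]],[0.5,[0,0.0005,0.063],[0,0,0]],[0,[0,0.0005,0.063],[0,0,0]],[0,[0,0.0005,0.063],[0,0,0]],[0,[0,0.0005,0.063],[0,0,0]],[0,[0,0.0005,0.063],[0,0,0]]]'
python3 -m inch '[[0,[0,0,0.0001],[0,0,0.133]],[0,[0,0,0.0002],[0,0,0.267]],[0,[0,0,0.0004],[0,0,0.4]],[0,[0,0,0.0005],[0,0,0.533]],[0,[0,0,0.0006],[0,0,0.667]],[0,[0,0,0.0007],[0,0,0.8]],[0,[0,0,0.0009],[0,0,0.933]],[0,[0,0,0.001],[0,0,1.067]]]'
python3 -m inch '[[0,[0,0,0.0001],[0,0,0.133]],[0,[0,0,0.0002],[0,0,0.267]],[0,[0,0,0.0004],[0,0,0.4]],[0,[0,0,0.0005],[0,0,0.533]],[0,[0,0,0.0006],[0,0,0.667]],[0,[0,0,0.0007],[0,0,0.8]],[0,[0,0,0.0009],[0,0,0.933]],[0,[0,0,0.001],[0,0,1.067]]]'; python3 -c "
from h import *
st();print(inv(ctrl.observe()['tcp_pos']),ctrl.observe()['ft_torque'])"
```

```text
time_s: 26.05
tcp_pos: [0.5946, -0.0233, 0.0684]
eef_rot: [-0.0, -0.128, 0.992, 0.0]
force: [-0.0, 1.9, -0.4]
opening: 0.0108
grasp_force: 62.2
time_s: 26.85
tcp_pos: [0.5945, -0.0234, 0.0674]
eef_rot: [-0.0, 0.396, 0.918, -0.0]
force: [-0.6, 0.8, -0.4]
opening: 0.0106
grasp_force: 62.0
time_s: 27.65
tcp_pos: [0.5945, -0.0234, 0.0664]
eef_rot: [-0.0, 0.808, 0.589, -0.0]
force: [-1.4, 0.8, 0.4]
opening: 0.0105
grasp_force: 62.1
shift [0. 0. 0.] turn [-0.  0. -0.] now [ 0.5945 -0.0234  0.0664] head 1.26 q [ 0.42  0.65 -0.56  1.81  0.46  0.82 -0.68] F [-1.4  0.8  0.4] t 27.65 open 0.0105
[-0.00056564 -0.03054826] [ 0.09493338  0.22560035 -0.01581457]
```

```bash
python3 -m inch '[[0,[0,0,0.0002],[0,0,0.15]],[0,[0,0,0.0003],[0,0,0.3]],[0,[0,0,0.0005],[0,0,0.45]],[0,[0,0,0.0007],[0,0,0.6]],[0,[0,0,0.0009],[0,0,0.75]],[0,[0,0,0.0011],[0,0,0.9]],[0,[0,0,0.0013],[0,0,1.04]],[0,[0,0,0.0014],[0,0,1.085]]]'; python3 -m inch '[[0,[0,0,0],[0,0,0]],[0,[0,0,0],[0,0,0]],[0,[0,0,0],[0,0,0]],[0,[0,0,0],[0,0,0]],[0,[0,0,0],[0,0,0]],[0,[0,0,0],[0,0,0]],[0,[0,0,0],[0,0,0]],[0,[0,0,0],[0,0,0]]]'; python3 -c "
from h import *
look('w6')
d=ctrl.get_image('scene'); e=d['image'][170:300,170:320,::-1]; cv2.imwrite('pics/s2.png',cv2.resize(e,(690,598),interpolation=cv2.INTER_CUBIC))"
```

```text
time_s: 28.45
tcp_pos: [0.5944, -0.0232, 0.0652]
eef_rot: [0.0, 0.996, 0.088, -0.0]
force: [-1.8, -0.4, 2.3]
opening: 0.0109
grasp_force: 62.6
time_s: 29.25
tcp_pos: [0.5944, -0.0233, 0.0651]
eef_rot: [-0.0, 0.996, 0.091, -0.0]
force: [-3.6, 0.5, 6.0]
opening: 0.0109
grasp_force: 62.9
shift [0. 0. 0.] turn [-0.     0.001 -0.   ] now [ 0.5944 -0.0233  0.0651] head 0.181 q [ 0.23  0.6  -0.31  1.81  0.25  0.77 -1.6 ] F [-3.6  0.5  6. ] t 29.25 open 0.0109
bar 1585 z 0.1102 [array([  6. , -30.3]), array([35.9, 37.6]), np.float64(43.7)] turn 1.554
flange 2786 z 0.0851 [array([ -0. , -29.4]), array([36.6, 39.5]), np.float64(48.7)] turn -0.009
pin 404 z 0.0843 [array([-43.8, 102.3]), array([14. ,  7.9]), np.float64(5.1)] turn -0.158
jaw 4679 z 0.0485 [array([-0.9, 25.3]), array([50.5, 62.4]), np.float64(89.8)] turn 0.246
```

View pics/w6.png

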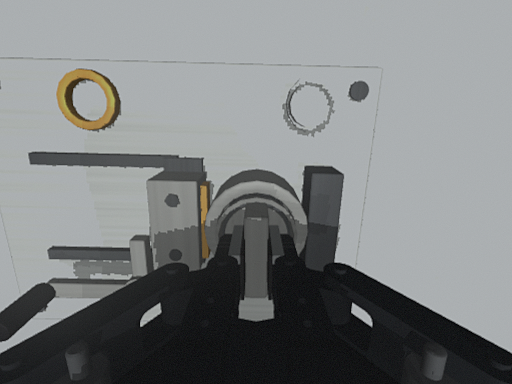

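The picture shows the bar held at (256,255), along the plate's x. The lever nose at (140,255) is behind the jaw, which is against the valve. The plug is about 6.27 rad past the drop. I'm handing in.

```bash
python3 -c "
from plant import ctrl
print(ctrl.job_done())"
```

```text
the job is handed in; nothing more can be done
None
```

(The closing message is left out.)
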